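# Vent and open the drying cabinet, and hold its gate

### The arm

A 6-joint arm with a two-finger parallel gripper is mounted at the origin on the work surface. World frame = base frame: x ahead of the robot, y to its left, z up, the work surface at z = 0. Lengths are in m, angles in degrees, forces in N, time in s.
With the tool pointing down it reaches from about 0.25 to 0.725 m from the base axis. Payload 9.7 kg.
Tool frame: the origin (TCP) lies at the very end of the fingers, on their centre line; the grasp point (between the pads) lies 19 mm behind it; z points along the fingers, y is the direction in which the jaws open and shut (so a half turn about z gives the same grasp; the last joint's range is limited). The gripper opens to 85 mm and grips with 20 to 120 N. Pads are 22 mm wide; open, the fingers measure 114 mm over their backs; the gripper's body (76 mm by 85 mm) begins 54 mm behind the grasp point. The pads swing forward as they close: fully open they stand 13 mm farther back than shut.
Start: joints at [-74.083, 4.979, 10.078, 95.1, 0, 90], TCP at [0.151, -0.529, 0.231] pointing down, gripper open.
Joint ranges: [-179.16, 179.16], [-48.56, 103.87], [-65.8, 70.77], [-126.05, 130.52], [-82.76, 87.17], [-180, 180]. Speed limits (degrees/s): [127.2, 127.2, 147.25, 180, 180, 180].

### API

Orientations are given as [roll, pitch, yaw] about the fixed x, y, z axes, in that order (R = Rz(yaw) Ry(pitch) Rx(roll)).
In Python, from workcell import bot gives the robot as it stands.
- The arm moves only by the shell command python3 -m pendant 'ROWS' [FORCE]. ROWS is JSON, a list that holds one entry, the list of rows, each a list of 7 numbers: the shift along the tool's x, y, z in cm, then the turn, a rotation vector about the tool's x, y, z in rad, then the opening in per cent of the stroke, from 0 (shut) to 100 (fully open). In form: [[[dx, dy, dz, ax, ay, az, gripper], ...]]. A call has 1 to 5 rows; each row shifts and turns the pose as measured when the row begins, along the tool's axes as they then stand; what a row does not reach is not made up. A row lasts 1/12 s, in which the tool goes at most 41.7 mm and 7.16 degrees, less where a joint would pass 70% of its speed; a pose out of reach is approached as far as the arm can. A call with a gripper value outside its range is refused whole. The fingers move at their own pace and stop on an object; FORCE is the grip in N (left out, the last holds). Time passes only in rows, so rows that do not move let the fingers close. It gives the time, the measured TCP pose, the force and the opening at its end, in the units of the state.
- bot.get_obs(): the state, without advancing time (a new reading comes with each control period).
- bot.camera(name): name is "scene" or "top" or "wrist"; returns the picture (480x640x3 uint8, red, green, blue); there is no depth.
- bot.get_calibration(name): a dict with "intrinsics" (3x3 intrinsics, pixels), "pose" (4x4, takes a point from camera to world coordinates); the wrist camera has in their place "T_tool_cam" (4x4, takes a point from camera to tool coordinates, whose origin is the TCP and whose axes are the flange's). Camera axes: x right, y down, z forward; pixel columns grow to the right and rows downward; lengths in m; the calibration is good to about 2 mm. A picture is of the moment at which its call begins: read the wrist's pose just before it. get_calibration takes no time and is no camera call.
- bot.job_done(): hands the job in, once; it reports no verdict.
Trained networks look in the newest picture that a camera, given by its name, has taken for a name from the list of things; names that differ only in an ending like _2 or _b are one class to them, and where a whole thing is asked for, a point or a joint stands for the part that bears it (a point fixed in the world has none). Each returns a list of dicts, best first, with "confidence" (0 to 1); they miss things now and then, are a little off and sometimes report something else, mostly with a low value. They report only what shows in the picture. A call takes as long as a camera call.
- bot.masks_of(camera, thing): "pixels" (480x640 bool, what is visible of it) and "extent" ([left, top, right, bottom] in pixels, round what is visible of it).
- bot.mark_of(camera, thing): "uv" ([column, row] in pixels: a listed point, or the origin of a listed thing).
The state is a dict: "time": time; "q": joint angles; "qd": joint speeds; "joint_efforts": joint torques, N m; "ee_pos": TCP position; "tcp_rot": TCP orientation; "wrist_force": force on the tool from outside, world axes, zero at the start; "torque": the same for the moment, N m; "opening": finger opening in m.
Only numpy, scipy, OpenCV 4.12 (cv2) and the standard library are available. Lean on these libraries where they do the work, as an engineer would, in place of code of your own. Each camera call takes 0.05 s, during which the arm holds its last target. There are 200 camera calls.

### The job

Open the pottery's drying cabinet for the next batch: first turn the damper handle on its roof a quarter turn, fully open, then squeeze the pair of round pins of the pin catch together until both are home, and after that the pair of flat plates of the plate catch. Then take the gate by its upright pull bar, swing it past its detent until it stands wide open, about 80 degrees, and finish while still holding it there steadily by the bar, because its spring would pull it back. Leave the pots, jars and tools around where they are.

Things in the scene. Friction and masses are not known exactly. Their poses are not given: they have to be found in the camera images.
- cabinet: White metal drying cabinet, fixed: 250 mm deep, 440 mm wide, roof 180 mm above the table. Origin on the table, in the plane of its front (x=0). x points into the cabinet, y to the left for somebody facing the front, z up. Sides at y=+175 and -265 mm. The gate fills y=-105 to +95 mm of the front; right of it is the closed blower section. Position and yaw vary.
- damper (a joint): Quarter-turn damper handle, rad: 0 = vent shut (handle points to the cabinet's -y), 1.571 = vent fully open (points to the cabinet's -x, the front), stops at both ends. Opening turns it clockwise seen from above. Stays where it is left, held by friction of about 0.12 N m. It starts at or near shut.
- damper_axis (a point): Point on the damper handle's upright axis, at the height of the middle of its pin, 235 mm above the table. Fixed to the cabinet, in its roof's blower section at cabinet x=75, y=-180 mm.
- damper_pin: Upright round steel pin at the end of the damper's handle, 14 mm diameter, 65 mm from the axis; origin 235 mm above the table. The pin's top is 20 mm above the origin, the flat handle bar (18 mm wide) it stands on 18 mm below it.
- pin_catch: Base plate of the pin catch, on the roof close behind the gate: the squeeze catch with two upright round pins. Origin midway between them, on the roof (180 mm above the table), axes as the cabinet's. The two catches stand at cabinet x=30 mm, one at y=+55 and the other at y=-45 mm; which is where varies.
- plate_catch: The same for the plate catch: the squeeze catch with two upright flat plates.
- pin_left (a joint): Travel of the left jaw of the pin catch (m): 0 = catching, grows to 0.010 as the jaw is squeezed towards the catch's middle (the cabinet's -y). Its nose blocks the gate until it has travelled about 5 mm. Friction of about 4 N; it does not spring back.
- pin_left_grip: The upright round steel pin 10 mm in diameter of the left jaw of the pin catch. Origin 210 mm above the table, at first 16 mm to the cabinet's +y of the catch's middle; top 14 mm above the origin, foot 24 mm below it. The outer faces of the pair are 42 mm apart at first and 22 mm when fully squeezed; each jaw moves by itself.
- pin_right (a joint): Travel of the right jaw of the pin catch (m): 0 = catching, grows to 0.010 as the jaw is squeezed towards the catch's middle (the cabinet's +y). Its nose blocks the gate until it has travelled about 5 mm. Friction of about 4 N; it does not spring back.
- pin_right_grip: The upright round steel pin 10 mm in diameter of the right jaw of the pin catch. Origin 210 mm above the table, at first 16 mm to the cabinet's -y of the catch's middle; top 14 mm above the origin, foot 24 mm below it. The outer faces of the pair are 42 mm apart at first and 22 mm when fully squeezed; each jaw moves by itself.
- plate_left (a joint): Travel of the left jaw of the plate catch (m): 0 = catching, grows to 0.010 as the jaw is squeezed towards the catch's middle (the cabinet's -y). Its nose blocks the gate until it has travelled about 5 mm. Friction of about 4 N; it does not spring back.
- plate_left_grip: The upright flat steel plate 10 mm thick (along y), 28 mm wide (along x) of the left jaw of the plate catch. Origin 210 mm above the table, at first 16 mm to the cabinet's +y of the catch's middle; top 14 mm above the origin, foot 24 mm below it. The outer faces of the pair are 42 mm apart at first and 22 mm when fully squeezed; each jaw moves by itself.
- plate_right (a joint): Travel of the right jaw of the plate catch (m): 0 = catching, grows to 0.010 as the jaw is squeezed towards the catch's middle (the cabinet's +y). Its nose blocks the gate until it has travelled about 5 mm. Friction of about 4 N; it does not spring back.
- plate_right_grip: The upright flat steel plate 10 mm thick (along y), 28 mm wide (along x) of the right jaw of the plate catch. Origin 210 mm above the table, at first 16 mm to the cabinet's -y of the catch's middle; top 14 mm above the origin, foot 24 mm below it. The outer faces of the pair are 42 mm apart at first and 22 mm when fully squeezed; each jaw moves by itself.
- gate (a joint): Opening of the gate, rad: 0 = closed, stop at 1.55. Hinged at its left edge (cabinet +y), it swings out in front, clockwise seen from above. A spring pulls it shut (0.09 N m closed, 0.4 N m at 1.4 rad); between about 0.5 and 1.0 rad a ball detent has to be overcome (about 0.8 N m in all, then it gives way). Let go, it swings back by half or more.
- gate_hinge (a point): Point on the gate's upright hinge axis, 228 mm above the table, fixed to the cabinet at x=-8, y=+95 mm.
- pull_bar: Upright round steel pull bar on the gate's front at its right, free edge, 14 mm in diameter, from 60 to 250 mm above the table (70 mm above the roof). Origin on the bar's axis, 228 mm above the table, 186 mm from the hinge axis; with the gate closed at cabinet x=-30, y=-90 mm. Nothing else on the gate, nor the catches' noses, is higher than 200 mm.
- glaze_jar: Bystander, to be left alone: lidded round jar, 60 mm across, 70 mm tall, standing on the cabinet's roof towards the back; origin at the middle of its underside.
- bisque_cup: Bystander, to be left alone: cup 70 mm across, 70 mm tall, standing on the cabinet's roof towards the back; origin at the middle of its underside.
- bowl: Bystander, to be left alone: clay bowl 120 mm across, 55 mm tall, on the table to the right of the cabinet's blower section; origin at the middle of its underside.
- mug: Bystander, to be left alone: white mug 80 mm across, 90 mm tall, on the table to the left of the gate; origin at the middle of its underside.
- vase: Bystander, to be left alone: clay vase 100 mm across, 150 mm tall, on the table's left half; origin at the middle of its underside.
- slip_bottle: Bystander, to be left alone: bottle 66 mm across, 170 mm tall, on the table's left half; origin at the middle of its underside.
- rib_tool: Bystander, to be left alone: spatula lying on the table's left half, flat, 280 mm long; origin at the middle of its length.

How it is judged (in metres and radians):
On the way, in this order (a step that is already met when the one before it is completed fails the run):
1. the damper handle is turned fully open (value of joint damper above 1.4 rad), for 0.2 s.
2. the pin catch is squeezed: the fingers press on both pins and both jaws are home (value of joint each of pin_left, pin_right above 0.005 m and contact force between the fingers and pin_left_grip above 1 N and contact force between the fingers and pin_right_grip above 1 N), for 0.1 s.
3. the plate catch is squeezed: the fingers press on both plates and both jaws are home (value of joint each of plate_left, plate_right above 0.005 m and contact force between the fingers and plate_left_grip above 1 N and contact force between the fingers and plate_right_grip above 1 N), for 0.1 s.
4. the gate is past its detent (value of joint gate above 1.05 rad), for 0.1 s.
At the end, for the whole second after the job is handed in: Through the last second the gate stands open by more than 1.25 rad (72 degrees) and still (below 0.1 rad/s), the fingers press on its pull bar with more than 1 N, the damper is open (above 1.4 rad) and all four jaws are squeezed in by more than 5 mm (value of joint gate above 1.25 rad and velocity of joint gate between -0.1 and 0.1 rad/s and contact force between the fingers and pull_bar above 1 N and value of joint damper above 1.4 rad and value of joint each of pin_left, pin_right, plate_left, plate_right above 0.005 m); the arm keeps its last pose, push and grip.
It fails at once if a bystander is moved by more than 40 mm (distance of any of glaze_jar, bisque_cup, bowl, mug, vase, slip_bottle, rib_tool from where it was at the start of the episode above 0.04 m).
It fails at once if a jaw of the plate catch is released before the pin catch (value of joint any of plate_left, plate_right above 0.005 m and not (value of joint each of pin_left, pin_right above 0.005 m)).
It fails at once if a catch is released before the vent is open (value of joint any of pin_left, pin_right, plate_left, plate_right above 0.005 m and value of joint damper below 1.4 rad).
It also fails if it takes over 72 s, if anything falls off the work surface, if the arm or the gripper's body presses on something with over 40 N, if the wrist force passes 120 N, or if a joint passes its speed limit or range.

## Working session

There is one attempt and no reset: what is moved stays moved. The work goes in short steps, Python scripts to look and compute and a shell command to move; the robot and the scene stay as the last step left them, time stands still between calls to the robot, and variables do not carry over. Pictures are saved under pics/ and viewed, about 8 in all and at most 12, crops included, and the job is handed in when it is done.

```bash
ls; mkdir -p pics
cat > h.py <<'E'
import numpy as np, cv2
from scipy.spatial.transform import Rotation as R
from workcell import bot
def tool():
    o=bot.get_obs(); T=np.eye(4); T[:3,:3]=R.from_euler('xyz',o['tcp_rot'],degrees=True).as_matrix(); T[:3,3]=o['ee_pos']; return T,o
def campose(c):
    k=bot.get_calibration(c)
    if c=='wrist': return np.array(k['intrinsics']),tool()[0]@np.array(k['T_tool_cam'])
    return np.array(k['intrinsics']),np.array(k['pose'])
def ray(c,uv,z,KP=None):
    K,P=KP or campose(c)
    d=P[:3,:3]@np.linalg.inv(K)@np.array([uv[0],uv[1],1.]); return P[:3,3]+d*(z-P[2,3])/d[2]
def proj(c,p,KP=None):
    K,P=KP or campose(c)
    q=K@(P[:3,:3].T@(np.asarray(p)-P[:3,3])); return q[:2]/q[2]
def shot(c,name=None):
    im=bot.camera(c)
    if name: cv2.imwrite('pics/'+name+'.png',im[:,:,::-1])
    return im
E
python3 - <<'E'
from h import *
np.set_printoptions(precision=4,suppress=True)
T,o=tool(); print(o); print(bot.get_calibration('wrist')['T_tool_cam'])
H={'cabinet':0,'damper_axis':.235,'damper_pin':.235,'pin_catch':.18,'plate_catch':.18,'gate_hinge':.228,'pull_bar':.228,'pin_left_grip':.21,'pin_right_grip':.21,'plate_left_grip':.21,'plate_right_grip':.21,'glaze_jar':.18,'bisque_cup':.18,'bowl':0,'mug':0,'vase':0,'slip_bottle':0,'rib_tool':0}
for c in ('top','scene'):
    shot(c,c+'0'); print(c,campose(c)[1][:3,3])
    for n,z in H.items():
        for m in bot.mark_of(c,n)[:1]: print(n,np.round(m['uv']),round(m['confidence'],2),ray(c,m['uv'],z)[:2])
print(bot.get_obs()['time'])
E
```

```text
pics
{'time': 0.0, 'q': array([-74.0835,   5.0104,  10.0352,  95.1006,  -0.002 ,  90.0002]), 'qd': array([ 0.0338,  0.0087, -0.0279,  0.0331, -0.0215,  0.1024]), 'joint_efforts': array([ -0.0002, -52.0394,  46.48  ,   0.0166,  -0.    ,  -0.    ]), 'ee_pos': array([ 0.1508, -0.5287,  0.2306]), 'tcp_rot': array([-179.9243,    0.002 ,   15.9163]), 'wrist_force': array([0.4521, 0.2104, 0.7873]), 'torque': array([ 0.0035,  0.0281, -0.0001]), 'opening': 0.0854734808374963}
[[-0.0001 -0.9578 -0.2876  0.0726]
 [ 1.      0.0001 -0.0005  0.0004]
 [ 0.0005 -0.2876  0.9578 -0.1423]
 [ 0.      0.      0.      1.    ]]
top [0.2435 0.0291 1.7825]
cabinet [339. 250.] 0.89 [ 0.5737 -0.0514]
damper_axis [411. 261.] 0.56 [ 0.5001 -0.2271]
damper_pin [427. 283.] 0.57 [ 0.4438 -0.266 ]
pin_catch [338. 215.] 0.72 [ 0.6346 -0.0421]
plate_catch [362. 239.] 0.76 [ 0.569  -0.1069]
gate_hinge [319. 213.] 0.95 [0.6303 0.0102]
pull_bar [359. 267.] 0.61 [ 0.4876 -0.0938]
pin_left_grip [332. 206.] 0.4 [ 0.6529 -0.0245]
pin_right_grip [337. 215.] 0.56 [ 0.6276 -0.0387]
plate_left_grip [358. 238.] 0.54 [ 0.5658 -0.0
[... 489 characters left out ...]
.] 0.64 [ 0.6647 -0.2051]
pin_catch [289. 248.] 0.9 [ 0.6335 -0.0351]
plate_catch [288. 219.] 0.73 [ 0.5657 -0.1094]
gate_hinge [301. 251.] 0.69 [0.6358 0.0192]
pull_bar [309. 198.] 0.45 [ 0.4952 -0.0935]
pin_left_grip [285. 247.] 0.5 [ 0.6498 -0.0295]
pin_right_grip [308. 197.] 0.6 [ 0.4851 -0.1059]
plate_left_grip [285. 247.] 0.52 [ 0.6514 -0.0293]
plate_right_grip [287. 209.] 0.41 [ 0.558  -0.1202]
glaze_jar [240. 209.] 0.72 [ 0.6388 -0.2403]
bisque_cup [286. 246.] 0.6 [ 0.6337 -0.0469]
bowl [286. 248.] 0.67 [ 0.5689 -0.1376]
mug [370. 340.] 0.84 [0.6202 0.2664]
vase [415. 399.] 0.89 [0.6639 0.4623]
slip_bottle [457. 356.] 0.93 [0.4898 0.4741]
rib_tool [448. 300.] 0.61 [0.3634 0.3526]
1.9
```

View pics/top0.png

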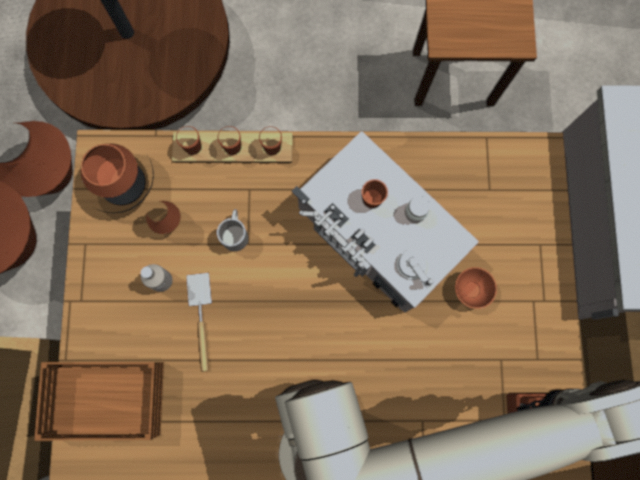

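The top picture shows the cabinet at about (385,220), yawed about -45°, with catches at (338,215) and (362,240), the damper at (413,267) and the jar and cup behind. I'll fit the cabinet pose and move to a wrist view over the roof.

```bash
M='python3 -m pendant'
cat >> h.py <<'E'
L={'cabinet':(0,0),'damper_axis':(75,-180),'pin_catch':(30,55),'plate_catch':(30,-45),'gate_hinge':(-8,95),'pull_bar':(-30,-90)}
def fit(loc,w):
    loc=np.array(loc)/1000.; w=np.array(w); a=loc.mean(0); b=w.mean(0)
    l=(loc-a)@[1,1j]; v=(w-b)@[1,1j]; t=np.angle((np.conj(l)*v).sum())
    M=np.array([[np.cos(t),-np.sin(t)],[np.sin(t),np.cos(t)]]); o=b-M@a
    return np.degrees(t),o,M,((loc@M.T+o)-w)*1000
E
python3 - <<'E'
from h import *
A=[(.5737,-.054),(.5015,-.236),(.634,-.0385),(.567,-.108),(.633,.0147),(.4914,-.0936)]
t,o,M,r=fit(list(L.values()),A); print(t,o,r.round(1))
E
python3 -m pendant '[[[0,0,-4,0,0,0,100],[0,0,-4,0,0,0,100],[0,0,-4,0,0,0,100],[0,0,-1,0,0,0,100]]]'
python3 -m pendant '[[[3.55,-2.03,0,0,0,0,100],[3.55,-2.03,0,0,0,0,100],[3.55,-2.03,0,0,0,0,100],[3.55,-2.03,0,0,0,0,100],[3.55,-2.03,0,0,0,0,100]]]'
python3 -m pendant '[[[3.55,-2.03,0,0,0,0,100],[3.55,-2.03,0,0,0,0,100],[3.55,-2.03,0,0,0,0,100],[3.55,-2.03,0,0,0,0,100],[3.55,-2.03,0,0,0,0,100]]]'
python3 -m pendant '[[[3.55,-2.03,0,0,0,-0.1,100],[3,-1.5,0,0,0,-0.1,100],[2,0,0,0,0,-0.1,100],[0,0,0,0,0,-0.1,100],[0,0,0,0,0,-0.1,100]]]'
```

```text
-44.893926836855925 [ 0.57472337 -0.05500822] [[ 1.  -1. ]
 [-0.7  0.5]
 [ 0.8  1.3]
 [-2.8 -0.1]
 [ 3.1  3.2]
 [-1.5 -4. ]]
time: 2.23
ee_pos: [0.1498, -0.5251, 0.3574]
tcp_rot: [-179.0, -0.0, 15.9]
wrist_force: [1.0, 0.1, 0.9]
opening: 0.0854
time: 2.65
ee_pos: [0.2929, -0.3811, 0.3604]
tcp_rot: [-179.3, 0.0, 15.2]
wrist_force: [0.9, -0.5, -0.4]
opening: 0.0857
time: 3.07
ee_pos: [0.4388, -0.2318, 0.3629]
tcp_rot: [-179.4, -0.1, 15.1]
wrist_force: [1.4, -0.7, 0.5]
opening: 0.0856
time: 3.48
ee_pos: [0.5153, -0.1589, 0.3623]
tcp_rot: [-179.5, -0.4, 45.3]
wrist_force: [-0.5, -1.0, 0.1]
opening: 0.0852
```

Run:
```python
from h import *
np.set_printoptions(precision=4,suppress=True)
T,o=tool(); print(o['ee_pos'],o['tcp_rot'])
im=shot('wrist','w1'); K,P=campose('wrist')
H={'damper_axis':.235,'damper_pin':.235,'pin_catch':.18,'plate_catch':.18,'gate_hinge':.228,'pull_bar':.228,'pin_left_grip':.21,'pin_right_grip':.21,'plate_left_grip':.21,'plate_right_grip':.21}
A=[];Lc=[]
t0=np.radians(-44.9);M0=np.array([[np.cos(t0),-np.sin(t0)],[np.sin(t0),np.cos(t0)]])
for n,z in H.items():
    for m in bot.mark_of('wrist',n)[:1]:
        p=ray('wrist',m['uv'],z,(K,P))[:2]; print(n,np.round(m['uv']),round(m['confidence'],2),p,'loc',1000*M0.T@(p-[.5747,-.0550]))
        if n in L and m['confidence']>.5: A.append(p);Lc.append(L[n])
t,o,M,r=fit(Lc,A);print(t,o,r.round(1))
```

```text
[ 0.5153 -0.1589  0.3623] [-179.4737   -0.4237   45.3495]
damper_axis [368. 307.] 0.73 [ 0.5015 -0.2336] loc [  74.1942 -178.193 ]
damper_pin [352. 369.] 0.75 [ 0.4512 -0.2681] loc [  62.9311 -238.1126]
pin_catch [319.   8.] 0.96 [ 0.6357 -0.0366] loc [30.2596 56.119 ]
plate_catch [320. 134.] 0.66 [ 0.5688 -0.1062] loc [ 31.965  -40.4635]
pull_bar [242. 197.] 0.58 [ 0.4926 -0.098 ] loc [-27.7711 -88.3722]
pin_right_grip [316.  18.] 0.84 [ 0.6228 -0.0462] loc [27.8959 40.2089]
plate_left_grip [319. 115.] 0.71 [ 0.5784 -0.0962] loc [ 31.6889 -26.5614]
plate_right_grip [316. 156.] 0.95 [ 0.5545 -0.1165] loc [ 29.0755 -57.7976]
-45.0509316614825 [ 0.5771 -0.0541] [[ 1.2 -0.8]
 [ 1.5  0.1]
 [-2.3 -0.9]
 [-0.4  1.5]]
```

View pics/w1.png

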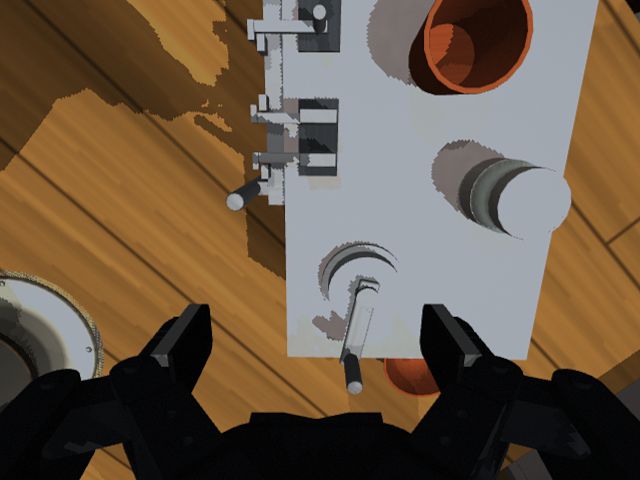

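The wrist picture shows the damper axis at (368,307), its pin at (352,388), the pull bar at (240,198), the plate catch at (318,135) and the pin catch at (318,10), which all agrees with the fit. Now to the damper pin.

```bash
python3 -m pendant '[[[-3.07,0.78,0,0,0,0,100],[-3.07,0.78,0,0,0,0,100],[-3.07,0.78,0,0,0,0,100],[-3.07,0.78,0,0,0,0.08,100],[0,0,0,0,0,0.09,100]]]'
python3 -m pendant '[[[0,0,3,0,0,0,100],[0,0,3,0,0,0,100],[0,0,0,0,0,0,100]]]'
python3 - <<'E'
from h import *
T,o=tool(); KP=campose('wrist'); im=shot('wrist')
m=bot.mark_of('wrist','damper_pin')[:2]
for x in m: 
    p=ray('wrist',x['uv'],.235,KP); print(x['uv'],x['confidence'],p, 'tool cm',100*T[:3,:3].T@(p-T[:3,3]))
E
```

```text
time: 4.45
ee_pos: [0.447, -0.2721, 0.3608]
tcp_rot: [-179.4, -0.3, 35.1]
wrist_force: [0.6, 0.1, 0.2]
opening: 0.0855
time: 4.7
ee_pos: [0.4453, -0.2744, 0.2999]
tcp_rot: [-179.6, -0.4, 34.3]
wrist_force: [-0.7, 1.0, -0.3]
opening: 0.0855
[315.5, 254.2] 0.61 [ 0.447999   -0.27200092  0.235     ] tool cm [ 3.11926702e-01 -3.16174762e-03  6.49706464e+00]
```

```bash
python3 -m pendant '[[[0.3,0,3,0,0,0,100],[0,0,3,0,0,0,100],[0,0,1.5,0,0,0,100],[0,0,0,0,0,0,24],[0,0,0,0,0,0,24]]]'
python3 -m pendant '[[[0,0,0,0,0,0,24],[0,0,0,0,0,0,24],[0,0,0,0,0,0,24],[0,0,0,0,0,0,24]]]'
```

```text
time: 5.22
ee_pos: [0.4532, -0.2734, 0.241]
tcp_rot: [179.3, -0.9, 34.5]
wrist_force: [-0.4, 0.0, 0.7]
opening: 0.0639
time: 5.55
ee_pos: [0.4551, -0.274, 0.2482]
tcp_rot: [178.9, -1.1, 34.5]
wrist_force: [-1.2, 1.8, -3.1]
opening: 0.0204
```

```bash
cat >> h.py <<'E'
O=np.array([.576,-.0545]); c=np.sqrt(.5); MC=np.array([[c,c],[-c,c]])
def loc(p): return 1000*MC.T@(np.asarray(p)[:2]-O)
def wor(l): return MC@(np.array(l)/1000.)+O
def go(x,y,z,yaw):
    T,o=tool(); d=100*T[:3,:3].T@(np.array([x,y,z])-T[:3,3])
    rv=(R.from_matrix(T[:3,:3]).inv()*R.from_euler('xyz',[180,0,yaw],degrees=True)).as_rotvec()
    print('go',d.round(2),rv.round(3),'loc now',loc(T[:2,3]).round(1))
E
python3 -c "
from h import *
go(.4495,-.271,.226,34.5)"
python3 -m pendant '[[[0,0,1.2,0,0,0,24],[0,0,1.0,0,0,0,24]]]'
python3 -c "
from h import *
go(.4495,-.271,.226,34.5);shot('wrist','w2')"
```

```text
go [-0.33 -0.61  2.21] [ 0.019 -0.019  0.001] loc now [  69.7 -240.7]
time: 5.72
ee_pos: [0.4566, -0.2745, 0.2294]
tcp_rot: [178.7, -1.2, 34.6]
wrist_force: [-2.6, 1.3, 0.9]
opening: 0.0206
go [-0.39 -0.7   0.32] [ 0.023 -0.022  0.001] loc now [  71.1 -240. ]
```

View pics/w2.png

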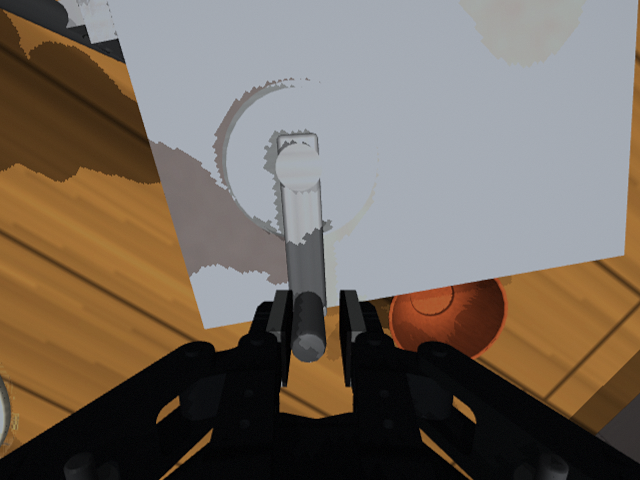

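The picture shows the damper pin at (308,345), between the fingers, and the handle axis at (298,165). Now swinging it along the arc.

```bash
python3 -m pendant '[[[0.04,-0.75,0.1,0,0,0.11,24],[0.04,-0.75,0.1,0,0,0.11,24],[0.04,-0.75,0.1,0,0,0.11,24],[0.04,-0.75,0.1,0,0,0.11,24],[0.04,-0.75,0.1,0,0,0.11,24]]]'
python3 -c "
from h import *
T,o=tool(); l=loc(T[:2,3])-[75,-180]; print(l,np.hypot(*l),np.degrees(np.arctan2(-l[0],-l[1])));go(*T[:3,3],35)"
```

```text
time: 6.18
ee_pos: [0.4446, -0.2416, 0.2223]
tcp_rot: [179.3, -1.7, 1.7]
wrist_force: [-1.8, -2.6, 1.7]
opening: 0.0202
[-35.62432248 -45.1796887 ] 57.53517726418592 38.255887089370695
go [0. 0. 0.] [ 0.021 -0.026 -0.581] loc now [  39.4 -225.2]
```

```bash
python3 -m pendant '[[[-0.15,-0.8,-0.05,0,0,0.11,24],[-0.15,-0.8,-0.05,0,0,0.11,24],[-0.1,-0.8,-0.05,0,0,0.11,24],[-0.1,-0.8,-0.05,0,0,0.11,24],[0,-0.8,-0.05,0,0,0.11,24]]]'
python3 -c "
from h import *
T,o=tool(); l=loc(T[:2,3])-[75,-180]; print(l,np.hypot(*l),np.degrees(np.arctan2(-l[0],-l[1])))"
```

```text
time: 6.6
ee_pos: [0.4344, -0.2272, 0.2253]
tcp_rot: [-178.5, -2.1, -28.4]
wrist_force: [6.1, 2.6, -1.2]
opening: 0.0208
[-52.96149676 -42.23436477] 67.73966125783546 51.429245636148785
```

```bash
python3 -m pendant '[[[-0.44,-1.2,0,0,0,0,24],[-0.3,-1.3,0,0,0,0,24],[-0.15,-1.3,0,0,0,0.05,24]]]'
python3 -c "
from h import *
T,o=tool(); l=loc(T[:2,3])-[75,-180]; print(l,np.hypot(*l),np.degrees(np.arctan2(-l[0],-l[1])))"
```

```text
time: 6.85
ee_pos: [0.4279, -0.22, 0.2264]
tcp_rot: [-177.0, -2.0, -28.9]
wrist_force: [4.1, 2.3, -0.3]
opening: 0.0207
[-62.75162774 -41.74559244] 75.36883489219802 56.36611753241971
```

```bash
python3 -c "
from h import *
shot('wrist','w3')"
```

```text
(no output)
```

View pics/w3.png

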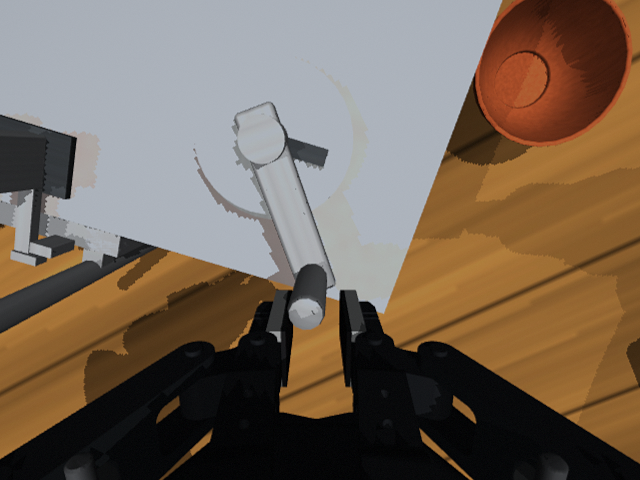

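The picture shows the handle at about 57° and the pin at (307,315), still between the fingers. It is lagging, so I'll push further.

```bash
python3 -m pendant '[[[0.5,-2,0,0,0,0,24],[0.5,-2,0,0,0,0,24]]]'
python3 -c "
from h import *
T,o=tool(); l=loc(T[:2,3])-[75,-180]; print(l,np.hypot(*l),np.degrees(np.arctan2(-l[0],-l[1])),o['q'],o['joint_efforts'],o['torque'])"
```

```text
time: 7.07
ee_pos: [0.444, -0.2102, 0.2295]
tcp_rot: [-176.1, -2.0, -27.5]
wrist_force: [-2.9, -2.8, -1.5]
opening: 0.0204
[-58.21762432 -23.47603623] 62.77273340494242 68.03843055208586 [-27.58024534  -5.17145975  -0.35267931  92.83894151   3.86436744
 179.94330362] [-1.18244989e-01 -4.31152689e+01  4.68282008e+01 -1.40106898e+00
  1.07250396e+00 -2.50109041e-02] [-0.39482757  0.84635318  0.01235672]
```

Joint 6 has reached its 180° end, so I'll turn back slightly and finish the arc by translation.

```bash
python3 -m pendant '[[[0,-0.8,0,-0.02,0,-0.08,24]]]'
python3 -c "
from h import *
T,o=tool(); l=loc(T[:2,3])-[75,-180]; print(l,np.degrees(np.arctan2(-l[0],-l[1])));w=wor([75-65,-180+6]);print(w);go(*w,.226,-15)"
```

```text
time: 7.15
ee_pos: [0.4484, -0.2034, 0.2299]
tcp_rot: [-177.4, -2.2, -23.0]
wrist_force: [-1.6, -2.1, -1.2]
opening: 0.0204
[-59.97855923 -15.48592311] 75.52291257795304
[ 0.46003449 -0.18460765]
go [ 0.33 -2.16  0.5 ] [-0.042 -0.041 -0.138] loc now [  15.  -195.5]
```

```bash
python3 -m pendant '[[[0.15,-1.1,0.2,-0.02,-0.02,-0.07,24],[0.1,-1.1,0.1,-0.02,-0.02,-0.07,24],[0,-0.8,0,0,0,0,24],[0,-0.3,0,0,0,0,24]]]'
python3 -c "
from h import *
T,o=tool(); l=loc(T[:2,3])-[75,-180]; print(l,np.degrees(np.arctan2(-l[0],-l[1])));KP=campose('wrist');shot('wrist','w4')
for n in('damper_pin','damper_axis'):
  for m in bot.mark_of('wrist',n)[:2]:print(n,m['uv'],m['confidence'],loc(ray('wrist',m['uv'],.235,KP)))"
```

```text
time: 7.48
ee_pos: [0.4594, -0.1852, 0.2281]
tcp_rot: [177.7, 0.3, -14.5]
wrist_force: [-12.4, -21.9, 1.2]
opening: 0.0206
[-65.05388748   5.1762435 ] 94.54935735547132
damper_pin [323.0, 319.6] 0.92 [  10.13833297 -178.67138144]
```

View pics/w4.png

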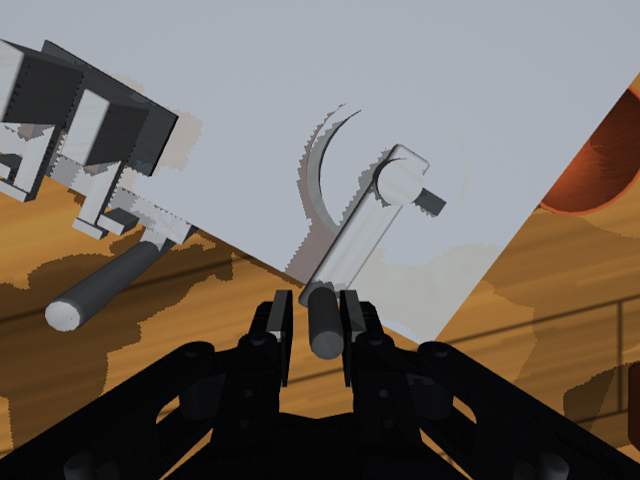

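The picture shows the handle pointing to the front, with its pin at (323,325) pressed against the right finger. The pin measures local (10,-179), about 91° and 25 N against the stop, so the damper is open. Next: lift off and go over the pin catch, using yaw 135.

```bash
python3 -m pendant '[[[0,0,0,0,0,0,45],[0,0,0,0,0,0,45],[0,0,-3,0,0,0,60],[0,0,-4,0,0,0,100],[0,0,-4,0,0,0,100]]]'
python3 -m pendant '[[[1.92,-2.67,0,0,0,-0.1,100],[2.2,-2.45,0,0,0,-0.11,100],[2.5,-2.2,0,0,0,-0.11,100],[2.7,-1.9,0,0,0,-0.11,100],[2.9,-1.6,0,0,0,-0.11,100]]]'
python3 -m pendant '[[[3.0,-1.3,0,0,0,-0.11,100],[3.1,-1.0,0,0,0,-0.11,100],[0,0,0,0,0,-0.12,100],[0,0,0,0,0,-0.12,100],[0,0,0,0,0,-0.12,100]]]'
python3 -m pendant '[[[0,0,0,0,0,-0.12,100],[0,0,0,0,0,-0.12,100],[0,0,0,0,0,-0.12,100],[0,0,0,0,0,-0.12,100],[0,0,0,0,0,-0.12,100]]]'
python3 -m pendant '[[[0,0,0,0,0,-0.12,100],[0,0,0,0,0,-0.12,100],[0,0,0,0,0,-0.12,100],[0,0,0,0,0,-0.12,100],[0,0,0,0,0,-0.12,100]]]'
python3 -c "
from h import *
go(*wor([30,55]),.30,135)"
```

```text
time: 8.05
ee_pos: [0.462, -0.1789, 0.3317]
tcp_rot: [178.0, 1.1, -14.4]
wrist_force: [0.4, -0.3, 0.3]
opening: 0.0733
time: 8.47
ee_pos: [0.5958, -0.0675, 0.3389]
tcp_rot: [178.6, 0.9, 17.7]
wrist_force: [0.4, -1.1, -0.3]
opening: 0.0856
time: 8.88
ee_pos: [0.6553, -0.0078, 0.3288]
tcp_rot: [179.8, 1.4, 52.7]
wrist_force: [-0.5, 0.5, 0.2]
opening: 0.0849
time: 9.3
ee_pos: [0.6592, 0.0011, 0.3249]
tcp_rot: [-179.2, 0.9, 88.5]
wrist_force: [0.4, 0.1, -0.4]
opening: 0.0851
time: 9.72
ee_pos: [0.6622, 0.0091, 0.3226]
tcp_rot: [-179.0, -0.1, 124.3]
wrist_force: [0.5, 0.4, 0.7]
opening: 0.0855
go [-2.32 -4.7   2.34] [-0.017 -0.003 -0.187] loc now [ 16.  105.9]
```

```bash
python3 -m pendant '[[[-1.16,-2.3,0.5,-0.01,0,-0.09,100],[-1.5,-2.0,0.5,-0.01,0,-0.09,100],[0,0,0,0,0,0,100]]]'
python3 -c "
from h import *
go(*wor([30,55]),.30,135)
T,o=tool();KP=campose('wrist');shot('wrist','w5')
for n,z in(('pin_left_grip',.21),('pin_right_grip',.21),('plate_left_grip',.21),('plate_right_grip',.21),('damper_pin',.235),('pull_bar',.228)):
  for m in bot.mark_of('wrist',n)[:1]:print(n,m['uv'],m['confidence'],loc(ray('wrist',m['uv'],z,KP)))"
```

```text
time: 9.97
ee_pos: [0.6465, -0.0332, 0.3098]
tcp_rot: [179.7, -0.3, 136.1]
wrist_force: [0.1, -0.5, 1.0]
opening: 0.0853
go [ 0.49 -0.99  0.98] [ 0.006 -0.006  0.019] loc now [34.8 64.9]
pin_left_grip [326.2, 241.7] 0.59 [32.47066465 72.16281023]
pin_right_grip [279.8, 240.7] 0.85 [32.30540234 39.31544823]
plate_right_grip [136.6, 235.6] 0.69 [ 30.32728191 -61.22071919]
pull_bar [67.2, 146.2] 0.72 [-30.17833184 -87.17134738]
```

View pics/w5.png

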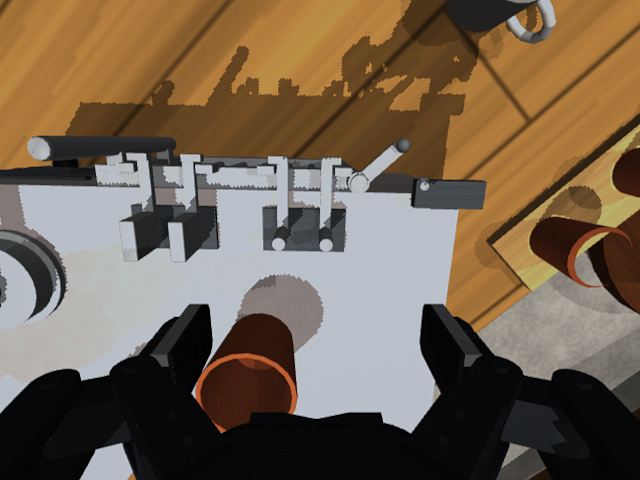

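The picture shows the two pins at (280,240) and (326,240), the plates at about (135,235) and (180,235), the cup behind and clear, and the gate closed. Going down over the pins.

```bash
python3 -m pendant '[[[0.3,-1.0,2.5,0,0,0.02,100],[0,0,2.5,0,0,0,100],[0,0,2,0,0,0,100]]]'
python3 -c "
from h import *
go(*wor([32,55.5]),.202,135)"
```

```text
time: 10.57
ee_pos: [0.6413, -0.0335, 0.2442]
tcp_rot: [179.2, 0.1, 134.6]
wrist_force: [0.5, -0.2, 0.4]
opening: 0.0854
go [-0.07 -0.61  4.22] [ 0.013  0.002 -0.006] loc now [31.3 61. ]
```

```bash
python3 -m pendant '[[[0,-0.6,2,0.01,0,0,100],[0,-0.1,2,0,0,0,100],[0,0,0.2,0,0,0,100]]]'
python3 -c "
from h import *
go(*wor([32,55.5]),.202,135)"
```

```text
time: 10.82
ee_pos: [0.6358, -0.0365, 0.1968]
tcp_rot: [180.0, -0.0, 134.7]
wrist_force: [-1.2, -0.1, -1.2]
opening: 0.0856
go [-0.24  0.04 -0.52] [ 0.001 -0.001 -0.006] loc now [29.6 55.1]
```

```bash
python3 -m pendant '[[[-0.2,0.05,-0.4,0,0,0,40],[0,0,0,0,0,0,10],[0,0,0,0,0,0,10],[0,0,0,0,0,0,10],[0,0,0,0,0,0,10]]]' 40
python3 -m pendant '[[[0,0,0,0,0,0,5],[0,0,0,0,0,0,5],[0,0,0,0,0,0,5],[0,0,0,0,0,0,5]]]' 40
python3 -c "
from h import *
go(*wor([32,55.5]),.202,135)"
```

```text
time: 11.23
ee_pos: [0.6389, -0.0362, 0.2054]
tcp_rot: [179.8, 0.1, 134.7]
wrist_force: [-1.5, 1.4, -0.4]
opening: 0.0258
time: 11.57
ee_pos: [0.638, -0.0371, 0.2062]
tcp_rot: [180.0, 0.0, 134.6]
wrist_force: [-1.2, -0.6, -3.0]
opening: 0.0178
go [-0.05 -0.06  0.42] [ 0.     0.001 -0.006] loc now [31.5 56.1]
```

```bash
python3 -m pendant '[[[0,0,0.2,0,0,0,5],[0,0,0,0,0,0,5]]]' 40
python3 -c "
from h import *
go(*wor([32,55.5]),.202,135); shot('wrist','w6')"
```

```text
time: 11.73
ee_pos: [0.638, -0.0371, 0.2062]
tcp_rot: [179.9, 0.1, 134.6]
wrist_force: [-0.1, 0.3, -11.1]
opening: 0.018
go [-0.05 -0.07  0.42] [ 0.002  0.002 -0.006] loc now [31.5 56.2]
```

View pics/w6.png

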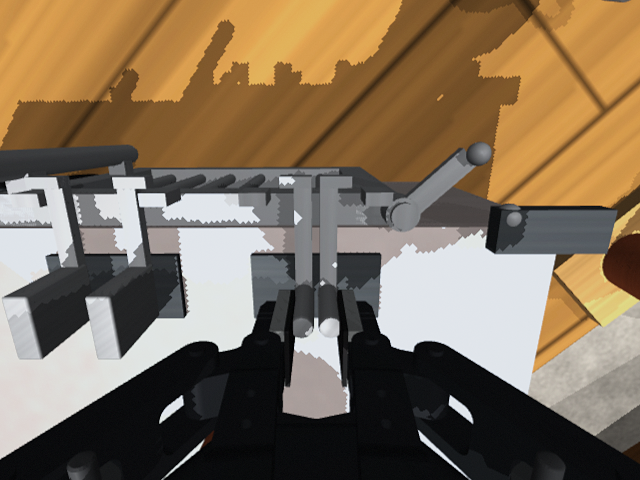

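The picture shows both pins squeezed together at (303,325) and (328,325) between the fingers. Next the plate catch.

```bash
python3 -m pendant '[[[0,0,0,0,0,0,100],[0,0,0,0,0,0,100],[0,0,0,0,0,0,100],[0,0,0,0,0,0,100],[0,0,-2,0,0,0,100]]]' 40
python3 -m pendant '[[[0,0,-3,0,0,0,100],[0,-3.2,-0.5,0,0,0,100],[0,-3.2,0,0,0,0,100],[0,-3.0,0,0,0,0,100],[0,-0.5,0,0,0,0,100]]]' 40
python3 -c "
from h import *
go(*wor([30.5,-45]),.202,135)
T,o=tool();KP=campose('wrist');shot('wrist')
for n,z in(('pin_left_grip',.21),('pin_right_grip',.21),('plate_left_grip',.21),('plate_right_grip',.21)):
  for m in bot.mark_of('wrist',n)[:1]:print(n,m['uv'],m['confidence'],loc(ray('wrist',m['uv'],z,KP)))"
```

```text
time: 12.2
ee_pos: [0.6381, -0.037, 0.2234]
tcp_rot: [180.0, 0.0, 134.7]
wrist_force: [-0.6, 0.2, -1.4]
opening: 0.0777
time: 12.62
ee_pos: [0.5694, -0.1073, 0.2638]
tcp_rot: [179.7, 0.4, 134.9]
wrist_force: [-0.9, -0.4, 0.6]
opening: 0.0855
go [ 0.26 -0.33  6.18] [ 0.005  0.007 -0.001] loc now [ 32.6 -42. ]
pin_left_grip [495.6, 262.2] 0.71 [30.66611906 62.88561128]
pin_right_grip [469.5, 265.6] 0.86 [32.73993441 47.84052755]
plate_left_grip [341.4, 263.7] 0.85 [ 31.31124779 -27.38997069]
```

```bash
python3 -m pendant '[[[0.2,-0.25,2.5,0,0,0,100],[0,0,2.5,0,0,0,100],[0,0,0.6,0,0,0,100]]]' 40
python3 -c "
from h import *
go(*wor([30.5,-44.5]),.202,135)"
```

```text
time: 13.12
ee_pos: [0.5721, -0.1025, 0.2055]
tcp_rot: [179.6, 0.4, 135.2]
wrist_force: [-1.1, 0.4, -1.5]
opening: 0.0853
go [ 0.07 -0.79  0.34] [0.007 0.007 0.004] loc now [ 31.2 -36.7]
```

```bash
python3 -m pendant '[[[0.05,-0.75,0.3,0,0,0,100],[0,-0.1,0,0,0,0,60],[0,0,0,0,0,0,50]]]' 40
python3 -c "
from h import *
go(*wor([30.5,-44.5]),.202,135)"
```

```text
time: 13.37
ee_pos: [0.5657, -0.1068, 0.2008]
tcp_rot: [179.7, 0.2, 135.4]
wrist_force: [-0.3, 0.1, 0.6]
opening: 0.0644
go [-0.08 -0.02 -0.12] [0.005 0.004 0.007] loc now [ 29.7 -44.3]
```

```bash
python3 -m pendant '[[[0,0,-0.1,0,0,0,5],[0,0,0,0,0,0,5],[0,0,0,0,0,0,5],[0,0,0,0,0,0,5],[0,0,0,0,0,0,5]]]' 40
python3 -m pendant '[[[0,0,0,0,0,0,5],[0,0,0,0,0,0,5],[0,0,0,0,0,0,5],[0,0,0,0,0,0,5]]]' 40
python3 -c "
from h import *
go(*wor([30.5,-44.5]),.202,135); shot('wrist','w7')"
```

```text
time: 13.78
ee_pos: [0.5663, -0.1067, 0.206]
tcp_rot: [179.6, 0.4, 135.4]
wrist_force: [0.7, 0.8, -6.1]
opening: 0.0193
time: 14.12
ee_pos: [0.5663, -0.1067, 0.2059]
tcp_rot: [179.6, 0.3, 135.3]
wrist_force: [-0.9, 0.1, -0.5]
opening: 0.0189
go [-0.04 -0.07  0.39] [0.007 0.006 0.006] loc now [ 30.1 -43.8]
```

View pics/w7.png

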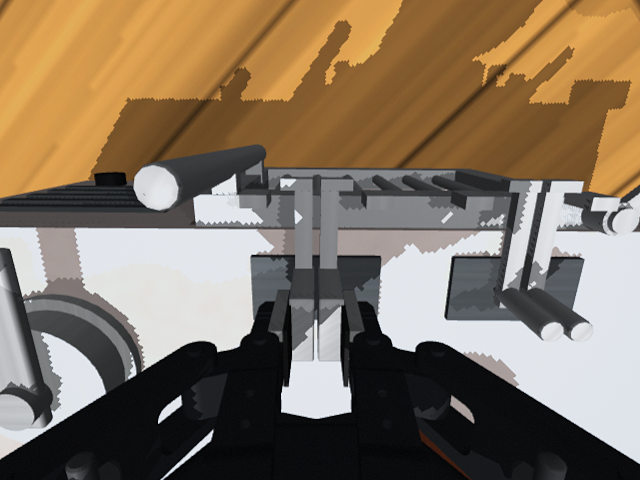

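The picture shows the plates home at (303,340) and (330,340), the pins still squeezed at (550,325), and the damper still pointing forward at lower left. Now lift, turn to yaw -135 and go above the pull bar.

```bash
python3 -m pendant '[[[0,0,0,0,0,0,100],[0,0,0,0,0,0,100],[0,0,0,0,0,0,100],[0,0,0,0,0,0,100],[0,0,-2,0,0,0,100]]]' 40
python3 -m pendant '[[[0,0,-3.5,0,0,0,100],[0,0,-3.5,0,0,0,100],[2,-1.5,-2,0,0,0,100],[2,-1.5,0,0,0,0,100],[2,-1.5,0,0,0,-0.12,100]]]' 40
python3 -m pendant '[[[0,0,0,0,0,-0.12,100],[0,0,0,0,0,-0.12,100],[0,0,0,0,0,-0.12,100],[0,0,0,0,0,-0.12,100],[0,0,0,0,0,-0.12,100]]]' 40
python3 -m pendant '[[[0,0,0,0,0,-0.12,100],[0,0,0,0,0,-0.12,100],[0,0,0,0,0,-0.12,100],[0,0,0,0,0,-0.12,100],[0,0,0,0,0,-0.12,100]]]' 40
python3 -c "
from h import *
go(*wor([-30,-90]),.28,-135)
T,o=tool();KP=campose('wrist');shot('wrist')
for n,z in(('pull_bar',.228),('gate_hinge',.228),('damper_pin',.235)):
  for m in bot.mark_of('wrist',n)[:1]:print(n,m['uv'],m['confidence'],loc(ray('wrist',m['uv'],z,KP)))"
```

```text
time: 14.58
ee_pos: [0.5658, -0.1067, 0.2229]
tcp_rot: [179.7, 0.2, 135.4]
wrist_force: [-0.2, -0.1, -1.0]
opening: 0.0782
time: 15.0
ee_pos: [0.4926, -0.097, 0.3166]
tcp_rot: [179.7, 0.3, 142.2]
wrist_force: [0.1, 1.2, 0.4]
opening: 0.0852
time: 15.42
ee_pos: [0.4888, -0.0966, 0.3226]
tcp_rot: [-180.0, 0.9, 178.1]
wrist_force: [0.1, 0.1, -0.5]
opening: 0.0853
time: 15.83
ee_pos: [0.4891, -0.0967, 0.3246]
tcp_rot: [-179.2, 0.9, -146.1]
wrist_force: [0.2, -0.3, 0.6]
opening: 0.0854
go [-0.09 -0.08  4.46] [-0.015  0.014 -0.194] loc now [-31.6 -91.3]
pull_bar [318.9, 249.9] 0.59 [-31.63550321 -86.83450413]
damper_pin [224.3, 125.0] 0.69 [   9.66181423 -179.97700432]
```

```bash
python3 -m pendant '[[[0,0,0,-0.01,0.01,-0.1,100],[0,0,0,0,0,-0.1,100],[0,0,3,0,0,0,100],[0,0,3,0,0,0,100],[0,0,2,0,0,0,100]]]' 60
python3 -c "
from h import *
go(*wor([-30.5,-88.5]),.207,-135)"
```

```text
time: 16.45
ee_pos: [0.4917, -0.0971, 0.2472]
tcp_rot: [-179.3, 0.6, -136.0]
wrist_force: [-0.2, 0.5, -0.2]
opening: 0.0857
go [-0.08  0.15  4.02] [-0.012  0.01  -0.017] loc now [-29.5 -89.7]
```

```bash
python3 -m pendant '[[[-0.1,0.1,2,0,0,0,100],[0,0,1.6,0,0,0,60],[0,0,0,0,0,0,10],[0,0,0,0,0,0,5],[0,0,0,0,0,0,5]]]' 60
python3 -m pendant '[[[0,0,0.3,0,0,0,5],[0,0,0,0,0,0,5],[0,0,0,0,0,0,5],[0,0,0,0,0,0,5],[0,0,0,0,0,0,5]]]' 60
python3 -c "
from h import *
go(*wor([-30.5,-88.5]),.207,-135)"
```

```text
time: 16.87
ee_pos: [0.4905, -0.0954, 0.2058]
tcp_rot: [-179.6, 0.4, -137.0]
wrist_force: [-0.3, -0.0, 0.2]
opening: 0.0388
time: 17.28
ee_pos: [0.4913, -0.0955, 0.2048]
tcp_rot: [-179.5, 0.5, -137.2]
wrist_force: [-0.5, -0.2, -3.6]
opening: 0.0126
go [-0.05 -0.04 -0.22] [-0.009  0.008 -0.038] loc now [-30.9 -88.9]
```

```bash
cat >> h.py <<'E'
def gate():
    T,o=tool(); h=loc(T[:2,3])-[-8,95]; th=np.arctan2(-h[0],-h[1])-np.arctan2(22,185)
    print('gate rad',th.round(3),'r',np.hypot(*h).round(1),'z',T[2,3].round(4),'yaw-want',((o['tcp_rot'][2]-(-137-np.degrees(th))+180)%360-180).round(1),o['q'][[4,5]].round(0),o['opening'])
    # remaining to 1.42 in tool cm
    for t in (th+.3,1.42):
        a=t+np.arctan2(22,185); p=wor([-8-186*np.sin(a),95-186*np.cos(a)]); go(*p,.206,-137-np.degrees(t))
E
python3 -m pendant '[[[-0.2,1.5,0,0,0,0.08,5],[-0.2,1.5,0,0,0,0.08,5],[-0.2,1.5,0,0,0,0.08,5],[-0.2,1.5,0,0,0,0.08,5]]]' 60
python3 -c "
from h import *
gate()"
```

```text
time: 17.62
ee_pos: [0.4629, -0.0432, 0.2048]
tcp_rot: [-179.6, 0.6, -156.3]
wrist_force: [3.5, 1.3, -5.9]
opening: 0.0123
gate rad 0.328 r 185.1 z 0.2048 yaw-want -0.5 [ -0. -29.] 0.012254441836222358
go [-1.16  5.42 -0.15] [-0.005  0.011  0.292] loc now [-88. -72.]
go [-11.15  15.71  -0.11] [-0.     0.013  1.083] loc now [-88. -72.]
```

Tracks well. Continuing through the detent.

```bash
python3 -m pendant '[[[-0.2,1.5,0,0,0,0.08,5],[-0.2,1.6,0,0,0,0.08,5],[-0.25,1.6,0,0,0,0.08,5],[-0.25,1.6,0,0,0,0.08,5],[-0.25,1.6,0,0,0,0.08,5]]]' 60
python3 -c "
from h import *
gate()"
```

```text
time: 18.03
ee_pos: [0.4533, 0.0366, 0.2047]
tcp_rot: [-179.6, 0.7, 179.4]
wrist_force: [2.5, -4.4, -6.5]
opening: 0.0126
gate rad 0.766 r 185.1 z 0.2047 yaw-want 0.3 [-0.  5.] 0.012567768451818844
go [-1.23  5.41 -0.15] [-0.005  0.014  0.306] loc now [-151.2  -22.3]
go [-4.74 10.94 -0.14] [-0.002  0.015  0.66 ] loc now [-151.2  -22.3]
```

```bash
python3 -m pendant '[[[-0.2,1.6,0,0,0,0.08,5],[-0.25,1.6,0,0,0,0.08,5],[-0.25,1.6,0,0,0,0.08,5],[-0.25,1.6,0,0,0,0.08,5],[-0.25,1.6,0,0,0,0.08,5]]]' 60
python3 -c "
from h import *
gate()"
```

```text
time: 18.45
ee_pos: [0.4791, 0.1145, 0.2048]
tcp_rot: [-179.7, 1.0, 155.2]
wrist_force: [3.9, -6.9, -5.1]
opening: 0.0122
gate rad 1.213 r 185.3 z 0.2048 yaw-want 1.7 [-1. 39.] 0.012246463186757671
go [-1.37  5.38 -0.13] [-0.002  0.018  0.329] loc now [-188.   51.]
go [-0.75  3.77 -0.13] [-0.003  0.018  0.236] loc now [-188.   51.]
```

```bash
python3 -m pendant '[[[-0.2,1.5,0,0,0,0.08,5],[-0.2,1.4,0,0,0,0.08,5],[-0.1,0.9,0,0,0,0.06,5],[0,0.15,0,0,0,0,5],[0,0.1,0,0,0,0,5]]]' 60
python3 -c "
from h import *
gate()"
python3 -m pendant '[[[0,0.1,0,0,0,0,5],[0,0.1,0,0,0,0,5],[0,0.1,0,0,0,0,5],[0,0.1,0,0,0,0,5]]]' 60
python3 -c "
from h import *
gate();shot('scene','s1');shot('top');bot
import cv2
for c in('top',):
  for n in('pull_bar','damper_pin'):
    for m in bot.mark_of(c,n)[:1]:print(n,m['confidence'],loc(ray(c,m['uv'],.23)))
im=cv2.imread('pics/s1.png');cv2.imwrite('pics/s1c.png',cv2.resize(im[100:400,150:500],None,fx=2,fy=2)[:600,:700])
gate()"
```

```text
time: 18.87
ee_pos: [0.5057, 0.1488, 0.2047]
tcp_rot: [-179.8, 1.3, 141.7]
wrist_force: [-0.4, -3.9, -2.1]
opening: 0.0122
gate rad 1.447 r 185.4 z 0.2047 yaw-want 1.7 [-1. 55.] 0.012183816876763464
go [-1.39  5.37 -0.12] [-0.     0.023  0.329] loc now [-193.4   94. ]
go [ 0.1  -0.5  -0.13] [-0.004  0.022  0.002] loc now [-193.4   94. ]
time: 19.2
ee_pos: [0.507, 0.15, 0.2047]
tcp_rot: [-179.6, 1.2, 141.9]
wrist_force: [-0.3, -4.6, -3.5]
opening: 0.0124
gate rad 1.457 r 185.4 z 0.2047 yaw-want 2.4 [-1. 55.] 0.012421356623497387
go [-1.45  5.36 -0.13] [-0.003  0.022  0.341] loc now [-193.4   95.8]
go [ 0.13 -0.68 -0.12] [-0.006  0.022  0.005] loc now [-193.4   95.8]
pull_bar 0.58 [-39.91100107 -17.99723285]
damper_pin 0.64 [ 23.44906214 -57.02445397]
gate rad 1.458 r 185.4 z 0.2048 yaw-want 2.5 [-1. 55.] 0.012590751870732143
go [-1.46  5.35 -0.13] [-0.002  0.023  0.343] loc now [-193.4   96.1]
go [ 0.13 -0.7  -0.12] [-0.006  0.022  0.004] loc now [-193.4   96.1]
```

View pics/s1c.png

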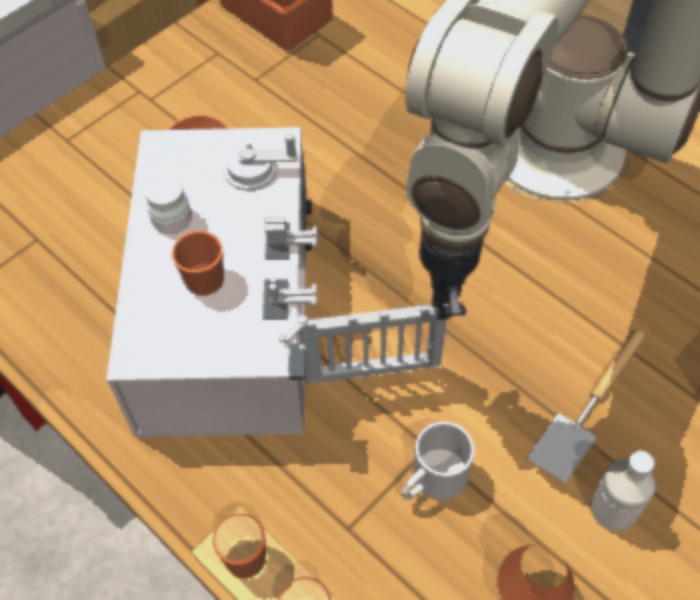

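The picture shows the gate wide open and held at its bar (450,300), the damper forward at (270,155), both catches squeezed, and the mug, bottle, spatula, jar and cup apparently undisturbed. Handing in.

```bash
python3 -c "
from h import *
bot.job_done();gate()"
```

```text
the job is handed in; nothing more can be done
the job is handed in; nothing more can be done
```

The cabinet is open and the job is handed in at about 19 s of the 72 s allowed. The arm still holds the gate by its pull bar; `job_done` gave no verdict.

- **Damper:** I turned it to its stop. The pin measured about 91° while the handle was pressed against the stop. It was still pointing forward when I checked later.
- **Catches:** I squeezed the pin catch first, then the plate catch, with a 40 N grip. The pictures showed both pairs together. The finger opening read 18–19 mm where 22 mm was expected, so I relied on the pictures that the jaws are home.
- **Gate:** I took it by the pull bar with a 60 N grip and swung it past its detent. By the tool position it stood at 1.457 rad, then 1.458 rad, so it was practically still. The opening read 12.5 mm on the 14 mm bar.
- **Bystanders:** the jar, cup, mug, bottle and spatula looked undisturbed in the final scene picture. I did not measure them again, and the bowl and vase were only partly in view.

**What went wrong or disagreed:**
- Joint 6 reached the end of its range (179.94° of 180°) during the damper turn. I turned back and finished by translation.
- In the last top-camera check the networks put the pull bar and damper pin in the wrong places, probably because the arm blocked the view. I relied on the scene picture and the tool position instead.
- The reading after hand-in was refused, so I did not check the final second directly.

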